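Post the failed plug-in module into the quarantine box

TASK

Take the failed module, the one with the tall tab, out of the rack and push it through the narrow slot in the lid of the quarantine box, past the sprung lips, until it drops right inside. The slot plate is adjustable and may sit off centre, so feel for the slot and ease the module in gently: never bear hard on the box. Leave the two plain modules standing in the rack and do not disturb the jar.

Things in the scene. Friction and masses are not known exactly. Their poses are not given: they have to be found in the camera images.
- card: The failed module, upright in any of the rack's 3 grooves: flat grey plastic plate 8 mm thick (its x), green circuit face both sides, 70 g. Body 80 mm wide (its y), 45 mm tall, lowest 4 mm bevelled to 6 mm thick; from the middle of its upper edge rises a plain tab 30 mm wide, 8 mm thick, 40 mm tall: 85 mm in all. Origin: centre of its underside, z up. Same from both sides.
- card_top (a point): The middle of the top end of the failed module's tab, 85 mm above its underside.
- box: Quarantine box, fixed: grey sheet metal with clear plastic front and back, 140 mm (its x) by 160 mm (its y), lid at 150 mm, hollow. Origin: centre of its underside; x points away from the robot at yaw 0. On the lid an aluminium slot plate, 80 (x) by 112 (y) by 4 mm, its top at 154 mm, fixed anywhere up to 15 mm off the box's centre along the box's x, either way; this offset is not in any pose.
- slot_nominal (a point): Centre of the slot's mouth, level with the slot plate's top (154 mm), if the plate were centred on the box; the real slot lies up to 15 mm from here along the box's x, and exactly here along y. The slot runs straight down, 10 mm wide (box x) and 84 mm long (box y). The plate does not move when touched. Fingers do not fit in the slot.
- fence_nominal (a point): Two fences on the slot plate at the slot's +x side, one at each end: 3 mm thick, 12 mm high above the plate, slot-side face flush with the slot's +x wall, from 32 to 50 mm either side of the middle (middle free). Point: level with their tops, on that face's plane, mid-way between them, if the plate were centred (5 mm +x of slot_nominal); shifts with the plate.
- lips_nominal (a point): Two sprung round rubber lips in the slot, 29 mm below the plate's top, on the -x side, 21 to 37 mm off the middle: they press the body with some 7 N to the +x wall. Pushing past takes 3 to 12 N; the module then stays where left until its body is below them (tab less than some 5 mm out), then drops in. The tab is free of them. Point: mid-slot if the plate were centred.
- rack: Module rack, fixed: black plastic base 140 mm (its x) by 104 mm (its y), 8 mm thick, with three grooves 10 mm wide at x = -45, 0 and 45 mm between cheeks reaching 32 mm above the bench. Modules stand on the base, 8 mm above the bench, flat sides facing along the rack's x. Origin: centre of its underside.
- plain_a: A plain module standing in another groove of the rack: the same 80 x 45 x 8 mm body but no tab. Stays where it is. Origin: centre of its underside.
- plain_b: The other plain module without a tab, like plain_a; stays where it is.
- flux_jar: Closed amber jar with white cap and label, 56 mm across, 70 mm tall, standing on the bench; stays where it is. Origin: centre of its underside.
There are look-alikes about, which are no part of the job. What is shaped like the card but blue or pink is not meant.

How it is judged:
By the outcome, as a careful person would: the job done as asked, in the order asked, and still so for the second after the job is handed in, with the robot touching nothing.
It also fails if it takes over 58 s, if anything falls off the work surface, if the arm or the gripper's body presses on something with over 40 N, if the wrist force passes 120 N, or if a joint passes its speed limit or range.

ROBOT

A 6-joint arm with a two-finger parallel gripper is mounted at the origin on the work surface. World frame = base frame: x ahead of the robot, y to its left, z up, the work surface at z = 0. Lengths are in m, angles in rad, forces in N, time in s.
With the tool pointing down it reaches from about 0.225 to 0.875 m from the base axis. Payload 3.4 kg.
Tool frame: the origin (TCP) lies midway between the tips of the shut fingers; the grasp point (between the pads) lies 19 mm behind it (manip.pinch_z is the distance from the TCP to the grasp point, in m); z points along the fingers, y is the line along which they close (so a half turn about z gives the same grasp; the last joint's range is limited). The gripper opens to 85 mm and grips with 20 to 120 N. Pads are 22 mm wide; open, the fingers measure 114 mm over their backs; the gripper's body (76 mm by 85 mm) begins 54 mm behind the grasp point. The pads swing forward as they close: fully open they stand 13 mm farther back than shut.
Start: joints at [-1.4, 0.276, 1.505, -0, 1.361, -0.121], TCP at [0.165, -0.551, 0.231] pointing down, gripper open.
Joint ranges: [-2.89, 2.89], [-0.75, 2.08], [0.22, 2.7], [-1.18, 4.32], [0.11, 2.71], [-2.7, 2.7]. Speed limits (rad/s): [2.57, 2.57, 3.14, 3.14, 3.14, 3.14].

INTERFACE

Orientations are given as a unit quaternion [w, x, y, z].
In Python, from rig import manip gives the robot as it stands.
- The arm moves only by the tool carry_out, never from a script. Its arguments are lists of equal length, an entry for each row: "delta_pos": the shift along the tool's x, y, z scaled (see below), a list of three; "turn": the turn, a rotation vector about the tool's x, y, z scaled (see below), a list of three; "claw": the closure, from -1 (fully open) to 1 (shut). A call has 1 to 12 rows; each row is the pose to reach, as a shift and turn from the pose commanded when the call began, along the tool's axes at that moment; what a row does not reach only later rows make up. The controller multiplies each number of a shift by 400 mm and each number of a turn by 30 degrees. A row lasts 1/10 s, in which the tool goes at most 50 mm and 8.59 degrees, less where a joint would pass 70% of its speed; a pose out of reach is approached as far as the arm can. A call with a number of a shift or a turn outside -1 to 1 is refused whole. A call with a gripper value outside its range is refused whole. The fingers move at their own pace and stop on an object; "force" is the grip in N (left out, the last holds). Time passes only in rows, so rows that repeat a pose let the fingers close. It gives the time, the measured TCP pose, the force, the opening and the grip force at its end, in the units of the state.
- manip.get_state(): the state, without advancing time (a new reading comes with each control period).
- manip.get_image(name): name is "scene" or "top"; returns a dict with "image" (480x640x3 uint8, red, green, blue), "z_map" (480x640 float32, m along the optical axis (not along the pixel's ray), 0 where there is no reading), "fx", "fy", "cx", "cy" (pixels), "world_to_cam" (4x4, takes a point from world to camera coordinates). Camera axes: x right, y down, z forward; pixel columns grow to the right and rows downward; lengths in m; the calibration is good to about 2 mm. A picture is of the moment at which its call begins.
- manip.sign_off(): hands the job in; it is judged then, once.
Trained networks look in the newest picture that a camera, given by its name, has taken for a name from the list of things; names that differ only in an ending like _2 or _b are one class to them, and where a whole thing is asked for, a point or a joint stands for the part that bears it (a point fixed in the world has none). Each returns a list of dicts, best first, with "score" (0 to 1); they miss things now and then, are a little off and sometimes report something else, mostly with a low value. They report only what shows in the picture. A call takes as long as a camera call. They do not tell look-alikes from the thing itself.
- manip.spot_in(camera, query): "point" ([x, y, z] in m, in world coordinates, good to about 4 mm: the middle of the surface that is visible of it).
- manip.place_of(camera, query): "point" ([x, y, z] in m, in world coordinates, good to about 4 mm: a listed point, or the origin of a listed thing).
The state is a dict: "clock": time; "qpos": joint angles; "qd": joint speeds; "effort": joint torques, N m; "position": TCP position; "ee_rot": TCP orientation; "contact_force": force on the tool from outside, world axes, zero at the start; "moment": the same for the moment, N m; "width": finger opening in m; "gripper_force": force on a finger pad.
Only numpy, scipy, OpenCV 4.12 (cv2) and the standard library are available. Lean on these libraries where they do the work, as an engineer would, in place of code of your own. Each camera call takes 0.05 s, during which the arm holds its last target. There are 200 camera calls.

## Working session

There is one attempt and no reset: what is moved stays moved. The work goes in short steps, Python scripts to look and compute and a tool call to move; the robot and the scene stay as the last step left them, time stands still between calls to the robot, and variables do not carry over. Pictures are saved under pics/ and viewed, at most 10 in all, crops included, and the job is handed in when it is done.

Besides the shell and the picture viewer there is one more tool, called after "Emit:" as a command line: name --argument value ..., lists and objects as JSON in quotes. carry_out: Moves the arm, as the interface text tells. Shifts and turns lie within -1 to 1; 1 stands for 400 mm of shift or 30 degrees of turn. Its arguments: {"type":"object","properties":{"delta_pos":{"type":"array","items":{"type":"array","items":{"type":"number","minimum":-1,"maximum":1}}},"turn":{"type":"array","items":{"type":"array","items":{"type":"number","minimum":-1,"maximum":1}}},"claw":{"type":"array","items":{"type":"number"}},"force":{"type":"number"}},"required":["delta_pos","turn","claw"]}

```bash
mkdir -p pics; ls; python3 - <<'E'
from rig import manip
import cv2,numpy as np
for c in ("scene","top"):
    d=manip.get_image(c); cv2.imwrite(f"pics/{c}0.png",d["image"][:,:,::-1])
    np.savez(f"{c}0.npz",**d)
    for q in ("card","card_top","box","slot_nominal","fence_nominal","rack","plain_a","flux_jar"):
        print(c,q,[(np.round(r["point"],3).tolist(),round(r["score"],2)) for r in manip.place_of(c,q)][:4])
s=manip.get_state(); print(s, manip.pinch_z)
E
```

```text
pics
scene card [([0.469, -0.338, -0.002], 0.97), ([0.501, -0.067, 0.003], 0.84), ([0.538, -0.21, 0.01], 0.67)]
scene card_top [([0.501, -0.063, 0.088], 0.89), ([0.469, -0.34, 0.084], 0.68), ([0.536, -0.214, 0.092], 0.61)]
scene box [([0.539, 0.149, -0.003], 0.68)]
scene slot_nominal [([0.541, 0.147, 0.156], 0.95)]
scene fence_nominal [([0.543, 0.146, 0.164], 0.74)]
scene rack [([0.536, -0.208, -0.002], 0.6)]
scene plain_a [([0.492, -0.218, 0.009], 0.7), ([0.584, -0.205, 0.011], 0.6)]
scene flux_jar [([0.772, -0.011, -0.001], 0.7)]
top card [([0.533, -0.213, 0.009], 0.82), ([0.473, -0.344, -0.002], 0.53)]
top card_top [([0.5, -0.07, 0.084], 0.7), ([0.469, -0.344, 0.085], 0.65), ([0.537, -0.212, 0.01], 0.3)]
top box [([0.537, 0.145, -0.001], 0.87)]
top slot_nominal [([0.542, 0.147, 0.154], 0.9)]
top fence_nominal [([0.544, 0.15, 0.167], 0.79)]
top rack [([0.535, -0.21, 0.0], 0.57)]
top plain_a [([0.492, -0.217, 0.006], 0.69), ([0.58, -0.209, 0.006], 0.57)]
top flux_jar [([0.77, -0.007, -0.0], 0.87)]
{'clock': 0.9, 'qpos': array([-1.39999421e+00,  2.75867478e-01,  1.50489265e+00,  1.24822196e-05,
        1.36070926e+00, -1.20984753e-01]), 'qd': array([-0.00048485,  0.00099069,  0.00189093,  0.00069839, -0.00097846,
        0.00108207]), 'effort': array([-5.35648414e-04, -4.16643298e+01, -2.46098775e+01, -2.40785066e-04,
        1.14539730e-04, -2.69580944e-06]), 'position': array([ 0.16541959, -0.55072374,  0.23134951]), 'ee_rot': array([6.14620581e-05, 9.89376604e-01, 1.45375142e-01, 7.63711477e-06]), 'contact_force': array([ 0.97762613, -0.65030165, -0.17058151]), 'moment': array([ 0.0007698 , -0.01398068,  0.00091751]), 'gripper_force': 0.0, 'width': 0.08534572456489838} 0.0187
```

View pics/scene0.png

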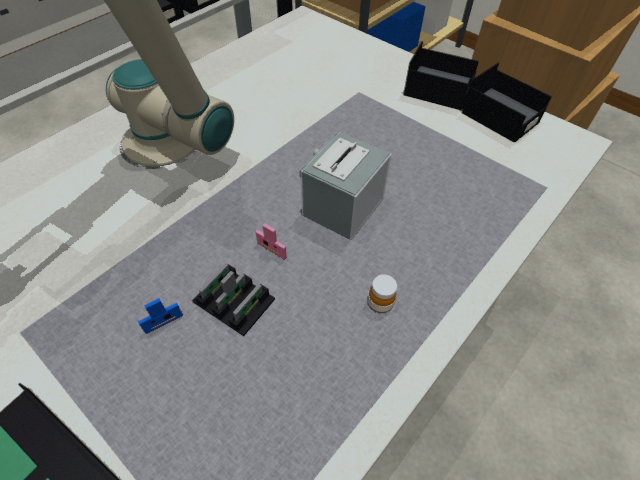

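View pics/top0.png

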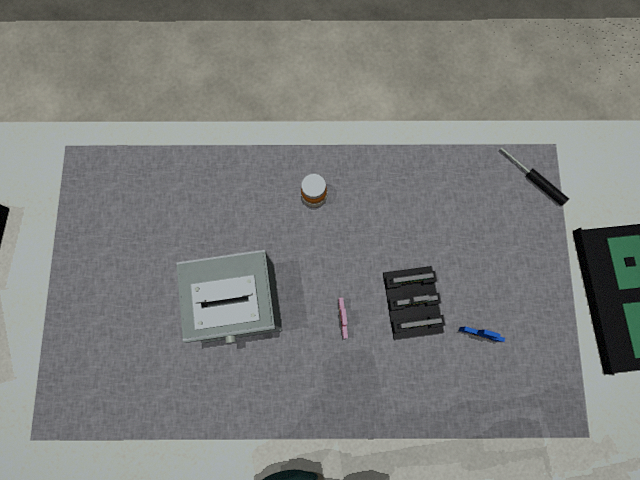

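The scene view shows the card in the rack's middle groove at about (232,283), blue and pink look-alikes at (160,315) and (270,241), and the box at (345,185). The top view shows the slot at about (228,299), the rack at (413,302) and the tab at (420,300). The box and rack are both slightly yawed.

```bash
cat > h.py <<'E'
import numpy as np,cv2
def world(d):
    z=d["z_map"].astype(float); v,u=np.mgrid[:480,:640]
    P=np.stack([(u-d["cx"])/d["fx"]*z,(v-d["cy"])/d["fy"]*z,z,np.ones_like(z)],-1)
    return (P@np.linalg.inv(d["world_to_cam"]).T)[...,:3]
def at(d,uv,h):
    T=np.linalg.inv(d["world_to_cam"]); uv=np.atleast_2d(uv)
    r=np.c_[(uv[:,0]-d["cx"])/d["fx"],(uv[:,1]-d["cy"])/d["fy"],np.ones(len(uv))]@T[:3,:3].T
    c=T[:3,3]; return c+r*((h-c[2])/r[:,2])[:,None]
def rect(p):
    (c,s,_)=cv2.minAreaRect(p.astype(np.float32)[:,:2])[:3]
    b=cv2.boxPoints(cv2.minAreaRect(p.astype(np.float32)[:,:2])); e=[b[1]-b[0],b[2]-b[1]]
    l=max(e,key=np.linalg.norm); return np.round(c,4),np.round(s,4),round(((np.degrees(np.arctan2(l[1],l[0]))-90+90)%180)-90,2)
E
python3 - <<'E'
from h import *
for c in ("top","scene"):
    d=dict(np.load(c+"0.npz")); W=world(d); X,Y,Z=W[...,0],W[...,1],W[...,2]
    near=lambda x,y,r:(np.hypot(X-x,Y-y)<r)
    print(c,"fx",d["fx"])
    m=near(.54,.147,.12)&(Z>.142)&(Z<.16); print("lid",m.sum(),rect(W[m]))
    img=d["image"].astype(int); 
    pm=m&(img.min(-1)>190); print("plate",pm.sum(),rect(W[pm]),np.median(Z[pm]))
    m=near(.536,-.21,.1)&(Z>.004)&(Z<.1); print("rack",m.sum(),rect(W[m]))
    m=near(.536,-.21,.04)&(Z>.07)&(Z<.12); print("tab",m.sum(),W[m].mean(0),np.ptp(W[m],axis=0) if m.any() else 0, rect(W[m]) if m.any() else 0)
    m=near(.536,-.21,.1)&(Z>.046)&(Z<.058)
    n,l=cv2.connectedComponents(m.astype(np.uint8))
    for i in range(1,n):
        if (l==i).sum()>8: print(" body",(l==i).sum(),rect(W[l==i]))
    g=img.sum(-1); v,u=np.nonzero((g<150)&near(.54,.147,.06)); 
    p=at(d,np.c_[u,v],.154); print("dark",len(u),rect(p))
d=dict(np.load("top0.npz")); a=d["image"][240:350,170:285]; b=d["image"][260:345,375:515]
cv2.imwrite("pics/crop1.png",np.hstack([cv2.resize(x,(400 if i else 390,370),interpolation=cv2.INTER_CUBIC) for i,x in enumerate((a,b))])[:,:,::-1])
E
```

```text
top fx 459.08442599156893Traceback (most recent call last):
  File "<stdin>", line 6, in <module>
  File "h.py", line 11, in rect
    (c,s,_)=cv2.minAreaRect(p.astype(np.float32)[:,:2])[:3]
            ~~~~~~~~~~~~~~~^^^^^^^^^^^^^^^^^^^^^^^^^^^^
cv2.error: OpenCV(4.12.0) /io/opencv/modules/imgproc/src/convhull.cpp:143: error: (-215:Assertion failed) total >= 0 && (depth == CV_32F || depth == CV_32S) in function 'convexHull'
```

```bash
python3 - <<'E'
s=open('h.py').read()
s=s.replace("def rect(p):\n","def rect(p):\n    if len(p)<3: return None\n    p=np.ascontiguousarray(p[:,:2],dtype=np.float32)\n").replace("p.astype(np.float32)[:,:2]","p")
open('h.py','w').write(s)
E
python3 - <<'E'
from h import *
for c in ("top","scene"):
    d=dict(np.load(c+"0.npz")); W=world(d); X,Y,Z=W[...,0],W[...,1],W[...,2]
    near=lambda x,y,r:(np.hypot(X-x,Y-y)<r)
    m=near(.54,.147,.12)&(Z>.142)&(Z<.16); print(c,"lid",m.sum(),rect(W[m]))
    img=d["image"].astype(int); 
    pm=m&(img.min(-1)>190); print("plate",pm.sum(),rect(W[pm]),np.median(Z[pm]))
    m=near(.536,-.21,.1)&(Z>.004)&(Z<.1); print("rack",m.sum(),rect(W[m]))
    m=near(.536,-.21,.04)&(Z>.07)&(Z<.12); print("tab",m.sum(),W[m].mean(0),rect(W[m]))
    m=near(.536,-.21,.1)&(Z>.046)&(Z<.058)
    n,l=cv2.connectedComponents(m.astype(np.uint8))
    for i in range(1,n):
        if (l==i).sum()>8: print(" body",(l==i).sum(),rect(W[l==i]))
    g=img.sum(-1); v,u=np.nonzero((g<150)&near(.54,.147,.06)); 
    p=at(d,np.c_[u,v],.154); print("dark",len(u),rect(p))
d=dict(np.load("top0.npz")); a=d["image"][240:350,170:285]; b=d["image"][260:345,375:515]
cv2.imwrite("pics/crop1.png",np.hstack([cv2.resize(x,(400 if i else 390,370),interpolation=cv2.INTER_CUBIC) for i,x in enumerate((a,b))])[:,:,::-1])
E
```

```text
top lid 7097 (array([0.5332, 0.1479]), array([0.1544, 0.1609]), np.float32(8.18))
plate 0 None nan
rack 3709 (array([ 0.5362, -0.2088]), array([0.1952, 0.195 ]), np.float32(-37.53))
tab 89 [ 0.53590232 -0.20972102  0.09093592] (array([ 0.5365, -0.2109]), array([0.0081, 0.0304]), np.float32(7.56))
 body 183 (array([ 0.5809, -0.2054]), array([0.0087, 0.08  ]), np.float32(7.71))
 body 40 (array([ 0.5398, -0.2374]), array([0.0077, 0.0281]), np.float32(9.77))
 body 63 (array([ 0.5334, -0.1874]), array([0.0086, 0.0318]), np.float32(5.76))
 body 180 (array([ 0.492, -0.217]), array([0.0085, 0.0799]), np.float32(7.65))
dark 174 (array([0.5275, 0.1478]), array([0.0087, 0.0813]), np.float32(8.81))
scene lid 3349 (array([0.5337, 0.1455]), array([0.1548, 0.1635]), np.float32(8.21))
plate 863 (array([0.5273, 0.1443]), array([0.0773, 0.1091]), np.float32(9.43)) 0.15471814296779474
rack 3302 (array([ 0.5365, -0.2084]), array([0.1921, 0.1889]), np.float32(-29.59))
tab 154 [ 0.5393317  -0.21486188  0.08642204] (array([ 0.5375, -0.2137]), array([0.0091, 0.0311]), np.float32(7.35))
 body 204 (array([ 0.4931, -0.2192]), array([0.0101, 0.0806]), np.float32(8.76))
 body 169 (array([ 0.5373, -0.2135]), array([0.0103, 0.0811]), np.float32(7.14))
 body 215 (array([ 0.582 , -0.2075]), array([0.0106, 0.081 ]), np.float32(8.3))
dark 38 (array([0.5254, 0.1535]), array([0.0053, 0.0537]), np.float32(8.24))
  return _methods._mean(a, axis=axis, dtype=dtype,
  ret = ret.dtype.type(ret / rcount)
```

View pics/crop1.png

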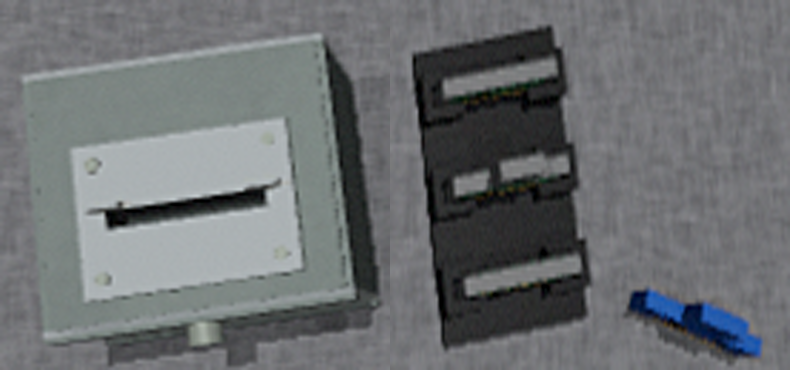

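The left crop shows the slot as a dark strip, yawed about 8°, with fences above it on the +x side. The right crop confirms the tabbed card is in the middle groove, also yawed about 8°.

```bash
cat > go.py <<'E'
import sys,numpy as np
from rig import manip
from scipy.spatial.transform import Rotation as R
def rel(p,yaw,T=None,s=None):
    """shift (tool axes)/0.4 and turn/30deg to put TCP at p, tool y along yaw(deg), pointing down"""
    s=s or manip.get_state(); q=s["ee_rot"]; r=R.from_quat(np.r_[q[1:],q[0]])
    a=np.radians(yaw); y=np.array([np.cos(a),np.sin(a),0]); z=np.array([0,0,-1.]); g=R.from_matrix(np.c_[np.cross(y,z),y,z])
    return np.round(r.inv().apply(np.array(p)-s["position"])/.4,4),np.round(np.degrees((r.inv()*g).as_rotvec())/30,4)
if __name__=="__main__":
    v=[float(x) for x in sys.argv[1:]]; print(*rel(v[:3],v[3]))
E
python3 go.py .537 -.2125 .17 7.7
python3 - <<'E'
from h import *
d=dict(np.load("top0.npz")); W=world(d); X,Y,Z=W[...,0],W[...,1],W[...,2]
img=d["image"].astype(int); g=img.sum(-1)
m=(np.hypot(X-.53,Y-.147)<.075)
print(img[270,225],img[290,205],img[315,215])
for t in (160,170,180):
    k=(m&(img[...,0]>t)).astype(np.uint8); k=cv2.morphologyEx(k,cv2.MORPH_OPEN,np.ones((3,3)))
    v,u=np.nonzero(k); print(t,len(u),rect(at(d,np.c_[u,v],.154)))
print(g[282:314:1,228]); print(g[298,190:262])
E
```

```text
[ 1.1329 -0.5426  0.1533] [ 2.0000e-04  2.0000e-04 -2.6994e+00]
[122 131 129] [171 178 180] [171 178 179]
160 2441 (array([0.5263, 0.1471]), array([0.0791, 0.1111]), np.float32(8.22))
170 455 (array([0.527 , 0.1477]), array([0.077 , 0.1093]), np.float32(8.29))
180 0 None
[531 524 527 525 531 531 527 523 525 526 528 526 528 530 530 554 523  12
  74  94 117 244 444 547 533 524 527 527 523 529 526 533]
[376 406 493 536 527 531 527 526 524 522 526 525 527 530 537 533 532 532
 529 527 529 527 532 533 533 531 536 540 544 542 548 551 540 533 532 529
 538 537 523 423 323 300 152  50  20  28   4   9  32  34  54  65  76  62
  67  49  74  33 351 574 539 533 525 529 527 546 492 236 398 394 392 391]
```

Emit:
carry_out --delta_pos '[[0.45,-0.2,0.03],[0.45,-0.2,0.03],[0.45,-0.2,0.03],[0.45,-0.2,0.03]]' --turn '[[0,0,-0.95],[0,0,-0.95],[0,0,-0.95],[0,0,-0.95]]' --claw '[0.2,0.2,0.2,0.2]' --force 40

```text
clock: 1.3
position: [0.316, -0.4209, 0.2193]
ee_rot: [0.0, 0.923, 0.386, 0.0]
contact_force: [0.7, -0.6, -0.1]
width: 0.0345
gripper_force: 0.0
```

```bash
python3 go.py .537 -.2123 .15 7.7
```

```text
[0.7593 0.027  0.1734] [ 1.0000e-03  1.0000e-04 -1.7436e+00]
```

Emit:
carry_out --delta_pos '[[0.4,0,0.08],[0.4,0,0.08],[0.4,0,0.08],[0.4,0,0.08],[0.4,0,0.08]]' --turn '[[0,0,-0.9],[0,0,-0.9],[0,0,-0.9],[0,0,-0.9],[0,0,-0.9]]' --claw '[0.3,0.3,0.3,0.3,0.3]'

```text
clock: 1.8
position: [0.4284, -0.3072, 0.1869]
ee_rot: [-0.0, 0.807, 0.59, -0.0]
contact_force: [-1.5, -0.3, 0.7]
width: 0.0299
gripper_force: 0.0
```

```bash
python3 go.py .537 -.2123 .15 7.7
```

```text
[0.3084 0.1871 0.0922] [-1.500e-03 -8.000e-04 -8.438e-01]
```

Emit:
carry_out --delta_pos '[[0.3084,0.187,0.09],[0.3084,0.187,0.09],[0.3084,0.187,0.09],[0.3084,0.187,0.09],[0.3084,0.187,0.09],[0.3084,0.187,0.09],[0.3084,0.187,0.09]]' --turn '[[0,0,-0.844],[0,0,-0.844],[0,0,-0.844],[0,0,-0.844],[0,0,-0.844],[0,0,-0.844],[0,0,-0.844]]' --claw '[0.3,0.3,0.3,0.3,0.3,0.3,0.3]'

```text
clock: 2.5
position: [0.5355, -0.216, 0.152]
ee_rot: [0.001, 0.66, 0.751, -0.0]
contact_force: [-0.1, 0.3, -0.4]
width: 0.0301
gripper_force: 0.0
```

```bash
python3 go.py .537 -.2123 .062 7.7; python3 -c "
from rig import manip;import cv2
d=manip.get_image('scene');cv2.imwrite('pics/s1.png',cv2.resize(d['image'][200:360,140:340,::-1],(750,600)))"
```

```text
[0.0089 0.0049 0.2249] [ 0.0005  0.0022 -0.0114]
```

View pics/s1.png

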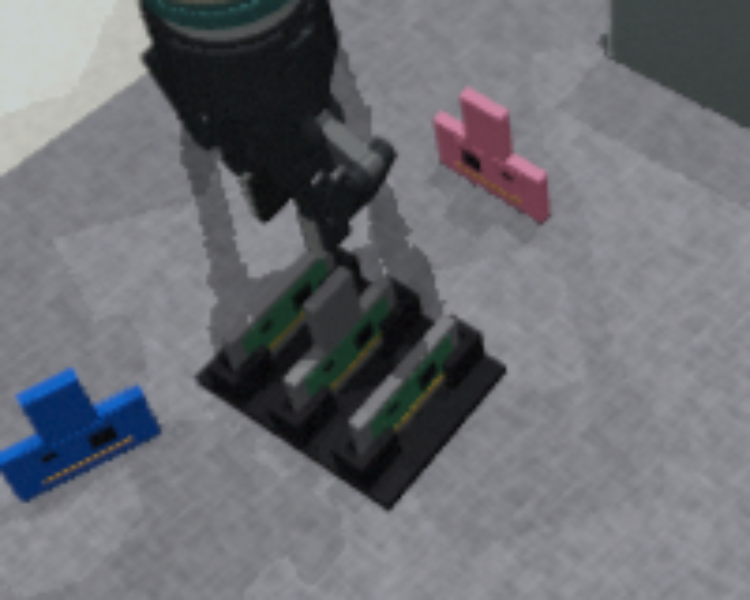

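The open fingers are above the tab (at about (330,290) in the crop) and lined up with it, so I'm descending.

Emit:
carry_out --delta_pos '[[0.009,0.005,0.1],[0.009,0.005,0.18],[0.009,0.005,0.225],[0.009,0.005,0.225],[0.009,0.005,0.225],[0.009,0.005,0.225]]' --turn '[[0,0,0],[0,0,0],[0,0,0],[0,0,0],[0,0,0],[0,0,0]]' --claw '[0.3,0.3,0.3,0.3,0.3,0.3]'

```text
clock: 3.15
position: [0.5388, -0.2114, 0.0629]
ee_rot: [0.002, 0.659, 0.752, 0.0]
contact_force: [-0.5, -0.2, -0.5]
width: 0.0293
gripper_force: 0.0
```

```bash
python3 go.py .537 -.2123 .062 7.7
```

```text
[-0.0017 -0.0048  0.0023] [ 0.0048  0.0038 -0.0069]
```

Emit:
carry_out --delta_pos '[[-0.0015,-0.0045,0.001],[-0.0015,-0.0045,0.001],[-0.0015,-0.0045,0.001],[-0.0015,-0.0045,0.001],[-0.0015,-0.0045,0.001],[-0.0015,-0.0045,0.001]]' --turn '[[0,0,0],[0,0,0],[0,0,0],[0,0,0],[0,0,0],[0,0,0]]' --claw '[0.3,0.3,1,1,1,1]' --force 40

```text
clock: 3.75
position: [0.5366, -0.2113, 0.0614]
ee_rot: [0.0, 0.659, 0.752, 0.0]
contact_force: [0.2, -0.5, 4.5]
width: 0.0072
gripper_force: 40.5
```

Emit:
carry_out --delta_pos '[[0,0,-0.05],[0,0,-0.15],[0,0,-0.25],[0,0,-0.35],[0,0,-0.45],[0,0,-0.45],[0,0,-0.45]]' --turn '[[0,0,0],[0,0,0],[0,0,0],[0,0,0],[0,0,0],[0,0,0],[0,0,0]]' --claw '[1,1,1,1,1,1,1]'

```text
clock: 4.45
position: [0.5363, -0.2111, 0.2413]
ee_rot: [0.001, 0.659, 0.752, 0.0]
contact_force: [-0.6, -0.3, -1.1]
width: 0.0074
gripper_force: 40.0
```

```bash
python3 - <<'E'
from go import *
from h import *
s=manip.get_state();print(s["position"],s["contact_force"],s["width"])
b=np.array([np.cos(np.radians(8.2)),np.sin(np.radians(8.2)),0])
p=np.array([.5366-.0101,-.2113+.358,.24])-.006*b
print(p,*rel(p,8.2))
d=manip.get_image("scene"); cv2.imwrite('pics/s2.png',d["image"][100:400,100:500,::-1])
E
```

```text
[ 0.53626282 -0.21110616  0.24127497] [-0.55457845 -0.31178057 -1.12305737] 0.007448400763739303
[0.52056134 0.14584423 0.24      ] [0.8898 0.0783 0.0026] [ 0.0017  0.0014 -0.0218]
```

View pics/s2.png

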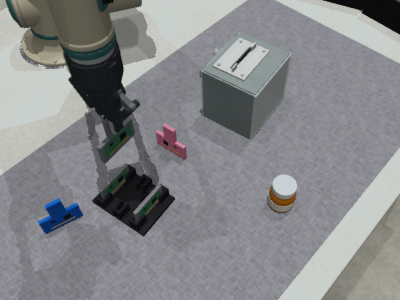

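The card is held upright at about (117,140), and both plain modules are still in the rack. Next I'll carry it across to the -x side of the slot.

Emit:
carry_out --delta_pos '[[0.04,0.01,0],[0.12,0.02,0],[0.22,0.03,0],[0.32,0.04,0],[0.42,0.05,0],[0.52,0.06,0],[0.62,0.07,0],[0.72,0.078,0],[0.8,0.078,0],[0.86,0.078,0],[0.89,0.078,0],[0.89,0.078,0]]' --turn '[[0,0,-0.022],[0,0,-0.022],[0,0,-0.022],[0,0,-0.022],[0,0,-0.022],[0,0,-0.022],[0,0,-0.022],[0,0,-0.022],[0,0,-0.022],[0,0,-0.022],[0,0,-0.022],[0,0,-0.022]]' --claw '[1,1,1,1,1,1,1,1,1,1,1,1]'

```text
clock: 5.7
position: [0.5192, 0.1475, 0.2396]
ee_rot: [-0.001, 0.654, 0.757, -0.001]
contact_force: [-0.2, 0.5, -1.4]
width: 0.0074
gripper_force: 40.0
```

```bash
python3 - <<'E'
from go import *
from h import *
s=manip.get_state();print(s["position"],s["contact_force"])
b=np.array([np.cos(np.radians(8.2)),np.sin(np.radians(8.2)),0])
p=np.array([.5366-.0101,-.2113+.358,.24])-.006*b
p[2]=.0534+.154+.007
print(p,*rel(p,8.2))
d=manip.get_image("scene"); cv2.imwrite('pics/s3.png',cv2.resize(d["image"][80:240,250:450,::-1],(750,600),interpolation=2))
W=world(d); X,Y,Z=W[...,0],W[...,1],W[...,2]
m=(np.hypot(X-.52,Y-.146)<.07)&(Z>.18)&(Z<.225); print(m.sum(),rect(W[m]),Z[m].min())
E
```

```text
[0.5191993  0.14752896 0.2396427 ] [-0.17562959  0.45698128 -1.36631756]
[0.52056134 0.14584423 0.2144    ] [-0.0047  0.0029  0.0631] [-0.005  -0.0005  0.0058]
288 (array([0.5208, 0.1458]), array([0.0086, 0.0838]), np.float32(7.63)) 0.18651538441817372
```

View pics/s3.png

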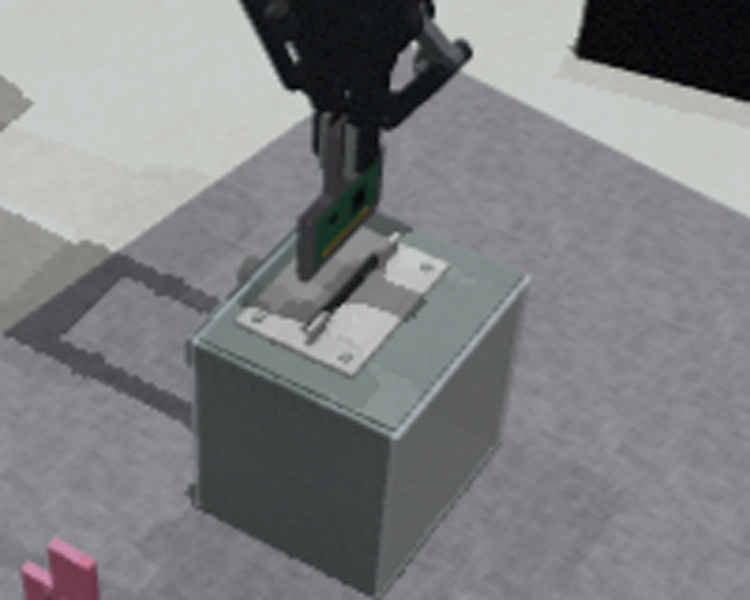

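The card hangs upright just to the -x side of the slot, with the fences at about (315,325) and (393,240). Now I'll lower its edge to below the fence tops.

Emit:
carry_out --delta_pos '[[0,0,0.02],[0,0,0.045],[0,0,0.063],[0,0,0.063],[0,0,0.063],[0,0,0.063]]' --turn '[[0,0,0],[0,0,0],[0,0,0],[0,0,0],[0,0,0],[0,0,0]]' --claw '[1,1,1,1,1,1]'

```text
clock: 6.35
position: [0.5208, 0.1457, 0.2159]
ee_rot: [0.0, 0.655, 0.756, 0.0]
contact_force: [-0.6, 0.4, -0.9]
width: 0.0075
gripper_force: 40.0
```

```bash
python3 go.py .52056 .14584 .2144 8.2
```

```text
[ 0.0005 -0.0004  0.0039] [ 0.0013  0.0002 -0.0008]
```

Emit:
carry_out --delta_pos '[[0,0.0025,0.004],[0,0.005,0.004],[0,0.0075,0.004],[0,0.01,0.004],[0,0.0125,0.004],[0,0.0125,0.004]]' --turn '[[0,0,0],[0,0,0],[0,0,0],[0,0,0],[0,0,0],[0,0,0]]' --claw '[1,1,1,1,1,1]'

```text
clock: 6.95
position: [0.5256, 0.1467, 0.2141]
ee_rot: [0.0, 0.655, 0.756, 0.0]
contact_force: [0.1, -0.4, -0.6]
width: 0.0073
gripper_force: 40.0
```

Emit:
carry_out --delta_pos '[[0,0.00125,0],[0,0.0025,0],[0,0.0025,0]]' --turn '[[0,0,0],[0,0,0],[0,0,0]]' --claw '[1,1,1]'

```text
clock: 7.25
position: [0.5264, 0.1468, 0.2141]
ee_rot: [0.0, 0.655, 0.756, 0.0]
contact_force: [-0.3, 0.5, -0.4]
width: 0.0075
gripper_force: 40.0
```

Emit:
carry_out --delta_pos '[[0,0.00125,0],[0,0.0025,0],[0,0.0025,0]]' --turn '[[0,0,0],[0,0,0],[0,0,0]]' --claw '[1,1,1]'

```text
clock: 7.55
position: [0.5269, 0.1468, 0.214]
ee_rot: [-0.0, 0.655, 0.756, -0.0]
contact_force: [-0.8, -0.3, -0.4]
width: 0.0071
gripper_force: 40.0
```

Emit:
carry_out --delta_pos '[[0,0.00125,0],[0,0.0025,0],[0,0.0025,0]]' --turn '[[0,0,0],[0,0,0],[0,0,0]]' --claw '[1,1,1]'

```text
clock: 7.85
position: [0.5272, 0.1469, 0.2139]
ee_rot: [-0.001, 0.655, 0.756, -0.001]
contact_force: [-4.6, -0.6, 0.3]
width: 0.0079
gripper_force: 40.1
```

Emit:
carry_out --delta_pos '[[0,0.00125,0],[0,0.0025,0],[0,0.0025,0]]' --turn '[[0,0,0],[0,0,0],[0,0,0]]' --claw '[1,1,1]'

```text
clock: 8.15
position: [0.5276, 0.1469, 0.2138]
ee_rot: [-0.001, 0.655, 0.756, -0.002]
contact_force: [-6.4, -1.5, 1.4]
width: 0.0069
gripper_force: 40.3
```

The card met the fence where I predicted. I'll back off a little and start down gently.

Emit:
carry_out --delta_pos '[[0,-0.003,0],[0,-0.0055,0],[0,-0.0055,0.004],[0,-0.0055,0.008],[0,-0.0055,0.012],[0,-0.0055,0.016],[0,-0.0055,0.019],[0,-0.0055,0.022],[0,-0.0055,0.022]]' --turn '[[0,0,0],[0,0,0],[0,0,0],[0,0,0],[0,0,0],[0,0,0],[0,0,0],[0,0,0],[0,0,0]]' --claw '[1,1,1,1,1,1,1,1,1]'

```text
clock: 9.05
position: [0.527, 0.1468, 0.2049]
ee_rot: [-0.0, 0.655, 0.756, -0.0]
contact_force: [-4.3, -0.8, -1.3]
width: 0.0078
gripper_force: 40.0
```

Emit:
carry_out --delta_pos '[[0,-0.0015,0.004],[0,-0.0015,0.008],[0,-0.0015,0.013],[0,-0.0015,0.018],[0,-0.0015,0.023],[0,-0.0015,0.028],[0,-0.0015,0.028]]' --turn '[[0,0,0],[0,0,0],[0,0,0],[0,0,0],[0,0,0],[0,0,0],[0,0,0]]' --claw '[1,1,1,1,1,1,1]'

```text
clock: 9.75
position: [0.5268, 0.1468, 0.1936]
ee_rot: [0.0, 0.655, 0.756, 0.0]
contact_force: [-0.7, -1.8, -1.5]
width: 0.0073
gripper_force: 39.9
```

Emit:
carry_out --delta_pos '[[0,0,0.0075],[0,0,0.015],[0,0,0.022],[0,0,0.027],[0,0,0.031],[0,0,0.035],[0,0,0.039],[0,0,0.043],[0,0,0.047],[0,0,0.05],[0,0,0.05]]' --turn '[[0,0,0],[0,0,0],[0,0,0],[0,0,0],[0,0,0],[0,0,0],[0,0,0],[0,0,0],[0,0,0],[0,0,0],[0,0,0]]' --claw '[1,1,1,1,1,1,1,1,1,1,1]'

```text
clock: 10.85
position: [0.5268, 0.1468, 0.1756]
ee_rot: [0.001, 0.655, 0.756, 0.001]
contact_force: [-3.1, -0.1, 7.6]
width: 0.0073
gripper_force: 41.4
```

Emit:
carry_out --delta_pos '[[0,0,0.003],[0,0,0.006],[0,0,0.009],[0,0,0.012],[0,0,0.015],[0,0,0.018]]' --turn '[[0,0,0],[0,0,0],[0,0,0],[0,0,0],[0,0,0],[0,0,0]]' --claw '[1,1,1,1,1,1]'

```text
clock: 11.45
position: [0.5268, 0.1468, 0.1683]
ee_rot: [0.001, 0.655, 0.756, 0.001]
contact_force: [-3.5, -0.1, 7.3]
width: 0.0074
gripper_force: 41.2
```

```bash
python3 - <<'E'
from rig import manip
from h import *
d=manip.get_image("scene"); cv2.imwrite('pics/s4.png',cv2.resize(d["image"][80:240,250:450,::-1],(750,600),interpolation=2))
s=manip.get_state(); print(s["position"],s["contact_force"])
E
```

```text
[0.52684092 0.14682514 0.16806083] [-2.54395533 -0.41347717  6.68896153]
```

View pics/s4.png

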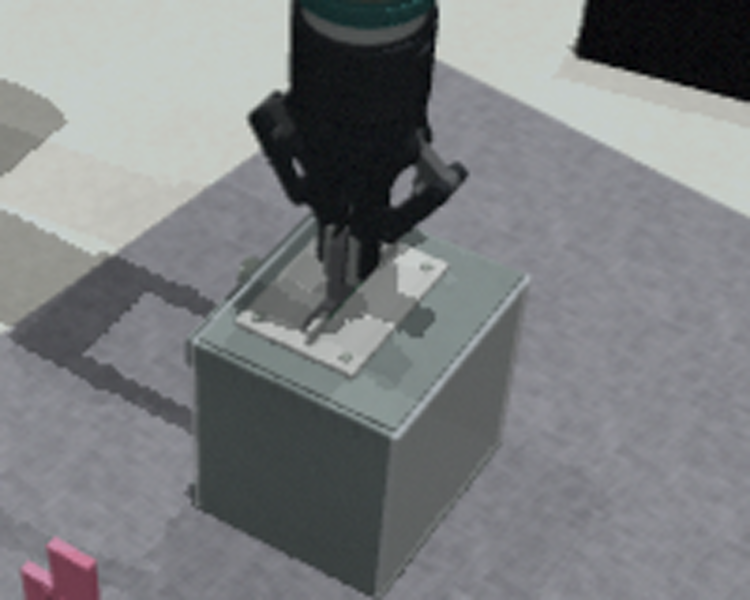

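The body is almost fully inside the slot, at about (320,320). I'll continue until the fingertips are just above the plate.

Emit:
carry_out --delta_pos '[[0,0,0.004],[0,0,0.008],[0,0,0.012],[0,0,0.016],[0,0,0.016]]' --turn '[[0,0,0],[0,0,0],[0,0,0],[0,0,0],[0,0,0]]' --claw '[1,1,1,1,1]'

```text
clock: 12.0
position: [0.5268, 0.1468, 0.1615]
ee_rot: [0.0, 0.655, 0.756, 0.0]
contact_force: [-2.3, -0.0, 5.1]
width: 0.0075
gripper_force: 41.0
```

Emit:
carry_out --delta_pos '[[0,0,-0.004],[0,0,-0.004],[0,0,-0.004],[0,0,-0.004]]' --turn '[[0,0,0],[0,0,0],[0,0,0],[0,0,0]]' --claw '[1,0.5,0.5,0.5]'

```text
clock: 12.4
position: [0.5271, 0.1468, 0.1623]
ee_rot: [0.0, 0.655, 0.756, 0.0]
contact_force: [-0.4, -1.0, 0.1]
width: 0.0215
gripper_force: 0.0
```

Emit:
carry_out --delta_pos '[[0,0,-0.03],[0,0,-0.08],[0,0,-0.12],[0,0,-0.12],[0,0,-0.12],[0,0,-0.12],[0,0,-0.12],[0,0,-0.12]]' --turn '[[0,0,0],[0,0,0],[0,0,0],[0,0,0],[0,0,0],[0,0,0],[0,0,0],[0,0,0]]' --claw '[0.5,0.5,0.5,0.5,1,1,1,1]'

```text
clock: 13.2
position: [0.5262, 0.1467, 0.2093]
ee_rot: [-0.0, 0.655, 0.756, -0.001]
contact_force: [0.3, 0.1, 0.1]
width: 0.0001
gripper_force: 0.0
```

```bash
python3 - <<'E'
from rig import manip
from h import *
d=manip.get_image("scene"); cv2.imwrite('pics/s5.png',cv2.resize(d["image"][80:240,250:450,::-1],(750,600),interpolation=2))
s=manip.get_state(); print(s["position"],s["contact_force"])
E
```

```text
[0.52628014 0.14670503 0.20945677] [-0.10512575 -1.27009621  0.27228345]
```

View pics/s5.png

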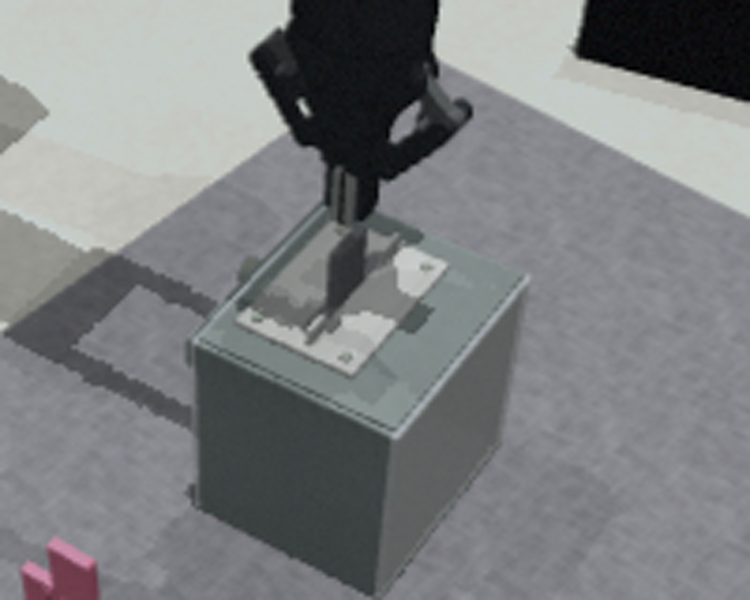

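The tab stands upright in the slot at about (345,265), with the shut fingers above it. Now I'll push down.

Emit:
carry_out --delta_pos '[[0,0,0.02],[0,0,0.034],[0,0,0.04],[0,0,0.046],[0,0,0.052],[0,0,0.058],[0,0,0.064],[0,0,0.07]]' --turn '[[0,0,0],[0,0,0],[0,0,0],[0,0,0],[0,0,0],[0,0,0],[0,0,0],[0,0,0]]' --claw '[1,1,1,1,1,1,1,1]'

```text
clock: 14.05
position: [0.5259, 0.1467, 0.1829]
ee_rot: [-0.0, 0.655, 0.756, -0.0]
contact_force: [-2.3, 0.3, 7.0]
width: -0.0001
gripper_force: 3.4
```

Emit:
carry_out --delta_pos '[[0,0,0.006],[0,0,0.012],[0,0,0.018],[0,0,0.024],[0,0,0.03],[0,0,0.036],[0,0,0.042],[0,0,0.046],[0,0,0.046]]' --turn '[[0,0,0],[0,0,0],[0,0,0],[0,0,0],[0,0,0],[0,0,0],[0,0,0],[0,0,0],[0,0,0]]' --claw '[1,1,1,1,1,1,1,1,1]'

```text
clock: 14.95
position: [0.5258, 0.1467, 0.164]
ee_rot: [-0.0, 0.655, 0.756, -0.0]
contact_force: [-3.0, -0.4, 4.8]
width: -0.0001
gripper_force: 2.3
```

Emit:
carry_out --delta_pos '[[0,0,0.004],[0,0,0.008],[0,0,0.012],[0,0,0.015],[0,0,0.015]]' --turn '[[0,0,0],[0,0,0],[0,0,0],[0,0,0],[0,0,0]]' --claw '[1,1,1,1,1]'

```text
clock: 15.45
position: [0.5266, 0.1467, 0.1571]
ee_rot: [-0.0, 0.655, 0.756, -0.0]
contact_force: [-0.0, -0.6, 0.7]
width: -0.0
gripper_force: 0.0
```

Force has gone to zero, so the card has probably dropped. I'll retract and check.

Emit:
carry_out --delta_pos '[[0,0,-0.05],[0,0,-0.15],[-0.1,0,-0.25],[-0.3,0,-0.35],[-0.5,0,-0.35],[-0.6,0,-0.35],[-0.6,0,-0.35],[-0.6,0,-0.35]]' --turn '[[0,0,0],[0,0,0],[0,0,0],[0,0,0],[0,0,0],[0,0,0],[0,0,0],[0,0,0]]' --claw '[1,1,1,1,1,1,1,1]'

```text
clock: 16.25
position: [0.5618, -0.096, 0.298]
ee_rot: [0.002, 0.657, 0.754, -0.001]
contact_force: [0.3, 0.7, 0.2]
width: 0.0001
gripper_force: 0.0
```

```bash
python3 - <<'E'
from rig import manip
from h import *
a=manip.get_image("scene")["image"][60:260,100:450]; b=manip.get_image("top")["image"][230:360,170:470]
cv2.imwrite('pics/s6.png',np.vstack([cv2.resize(a,(600,343)),cv2.resize(b,(600,255))])[:,:,::-1])
for q in ("card","plain_a","flux_jar"): print(q,[(np.round(r["point"],3).tolist(),round(r["score"],2)) for r in manip.place_of("top",q)][:3])
s=manip.get_state(); print(s["clock"],s["position"],s["contact_force"],np.abs(s["qd"]).max())
E
```

```text
card [([0.507, -0.066, -0.001], 0.75), ([0.471, -0.342, -0.002], 0.67)]
plain_a [([0.583, -0.209, 0.006], 0.64), ([0.493, -0.218, 0.005], 0.61)]
flux_jar [([0.77, -0.009, 0.0], 0.68)]
16.5 [ 0.56043253 -0.0892978   0.29732206] [ 0.43598089 -0.06631809 -0.43303845] 0.015162878855080575
```

View pics/s6.png

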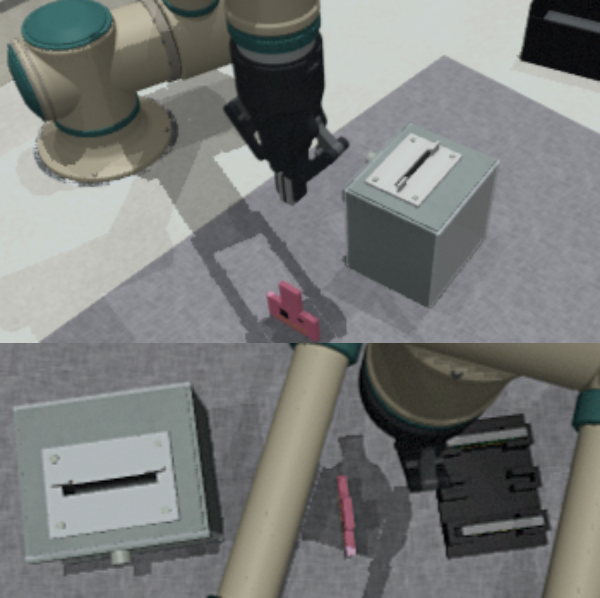

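The slot at about (110,484) is empty and dark with no tab showing. Both plain modules stand in the rack at (487,436) and (500,525), and the jar reads at the same place as before. I'm handing the job in.

```bash
python3 -c "
from rig import manip
print(manip.sign_off())"
```

```text
the job is handed in; nothing more can be done
None
```

I pushed the failed module through the slot and no tab shows above the plate, so it appears to have dropped right inside the box; the plain modules and the jar are where they were, and I handed the job in at about 16.5 s.

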